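# Tap the stepped block under the locating pin and drop the pin home

## Robot

A 6-joint arm with a two-finger parallel gripper is mounted at the origin on the work surface. World frame = base frame: x ahead of the robot, y to its left, z up, the work surface at z = 0. Lengths are in m, angles in rad, forces in N, time in s.
With the tool pointing down it reaches from about 0.375 to 0.925 m from the base axis. Payload 5.7 kg.
Tool frame: the origin (TCP) lies midway between the tips of the shut fingers; the grasp point (between the pads) lies 19 mm behind it; z points along the fingers, y is the direction in which the jaws open and shut (so a half turn about z gives the same grasp; the last joint's range is limited). The gripper opens to 85 mm and grips with 20 to 120 N. Pads are 22 mm wide; open, the fingers measure 114 mm over their backs; the gripper's body (76 mm by 85 mm) begins 54 mm behind the grasp point. The pads swing forward as they close: fully open they stand 13 mm farther back than shut.
Start: joints at [-1.407, 0.359, 1.51, -0, 1.272, -0.115], TCP at [0.165, -0.577, 0.231] pointing down, gripper open.
Joint ranges: [-2.97, 2.97], [-1.01, 2.36], [0.21, 2.38], [-0.96, 4.11], [0.2, 2.71], [-2.98, 2.98]. Speed limits (rad/s): [2.39, 2.39, 3.14, 3.14, 3.14, 3.14].

## Interface

Orientations are given as a rotation vector (axis times angle).
In Python, from plant import get_obs, grab_frame, calibration, sign_off, silhouettes, tip_of gives the robot as it stands.
- The arm moves only by the tool drive_tool, never from a script. Its argument "series" is a list of rows, each an object of numbers: "tx", "ty", "tz": the shift along the tool's x, y, z each as a share of 0.04 m, from -1 to 1; "turn": the turn about the tool's z as a share of 4 degrees, from -1 to 1; "jaw": the opening, from 0 (shut) to 1 (fully open). In form: [{"tx": .., "ty": .., "tz": .., "turn": .., "jaw": ..}, ...]. A call has 1 to 12 rows; each row shifts and turns the commanded pose from where the row before left it, along the tool's axes as they then stand; what a row does not reach is not made up. A row lasts 1/10 s, in which the tool goes at most 50 mm and 8.59 degrees, less where a joint would pass 70% of its speed; a pose out of reach is approached as far as the arm can. A call with a number of a shift or a turn outside -1 to 1 is refused whole. A call with a gripper value outside its range is refused whole. The fingers move at their own pace and stop on an object; "force" is the grip in N (left out, the last holds). Time passes only in rows, so rows that do not move let the fingers close. It gives the time, the measured TCP pose, the force and the opening at its end, in the units of the state.
- get_obs(): the state, without advancing time (a new reading comes with each control period).
- grab_frame(name): name is "scene" or "top" or "wrist"; returns (picture, depth): 384x512x3 uint8, red, green, blue; 384x512 float32, m along the optical axis (not along the pixel's ray), 0 where there is no reading.
- calibration(name): a dict with "intrinsics" (3x3 intrinsics, pixels), "cam_to_world" (4x4, takes a point from camera to world coordinates); the wrist camera has in their place "tool_from_camera" (4x4, takes a point from camera to tool coordinates, whose origin is the TCP and whose axes are the flange's). Camera axes: x right, y up, looking along -z (the intrinsics and any distortion apply to the point x, -y, -z); pixel columns grow to the right and rows downward; lengths in m; the calibration is good to about 2 mm. A picture is of the moment at which its call begins: read the wrist's pose just before it. calibration takes no time and is no camera call.
- sign_off(): hands the job in, once; it reports no verdict.
Trained networks look in the newest picture that a camera, given by its name, has taken for a name from the list of things; names that differ only in an ending like _2 or _b are one class to them, and where a whole thing is asked for, a point or a joint stands for the part that bears it (a point fixed in the world has none). Each returns a list of dicts, best first, with "p" (0 to 1); they miss things now and then, are a little off and sometimes report something else, mostly with a low value. They report only what shows in the picture. A call takes as long as a camera call. They do not tell look-alikes from the thing itself.
- silhouettes(camera, query): "region" (384x512 bool, what is visible of it) and "box" ([left, top, right, bottom] in pixels, round what is visible of it).
- tip_of(camera, query): "location" ([column, row] in pixels: a listed point, or the origin of a listed thing).
The state is a dict: "t": time; "joints": joint angles; "joint_velocities": joint speeds; "tau": joint torques, N m; "tool_pos": TCP position; "eef_rot": TCP orientation; "ft_force": force on the tool from outside, world axes, zero at the start; "ft_torque": the same for the moment, N m; "grip_width": opening from 0.0 (shut) to 1.0 (fully open).
Only numpy, scipy, OpenCV 4.12 (cv2) and the standard library are available. Lean on these libraries where they do the work, as an engineer would, in place of code of your own. Each camera call takes 0.05 s, during which the arm holds its last target. There are 200 camera calls.

## Task

Tap the loose white stepped block along the jig's rails from its two ends until its pocket stands under the locating pin (the pin is not exactly over the mark, so find the spot by feel), then press the pin's black button until the pin is fully home in the pocket, and let go. Push gently throughout, never above about 20 N, forcing neither pin nor block against resistance. Keep the block down between its rails, and leave the wheel, jar, screwdriver and drill where they are.

Things in the scene. Friction and masses are not known exactly. Their poses are not given: they have to be found in the camera images.
- mark (a point): Centre of the jig's bed, on its upper face, 12 mm above the table, midway between the rails and on the white lines across them. z up; y along the rails (the block slides only so); x across, towards the grey column. Rails stand 12 mm above the bed, inner faces at x = +-48, outer +-58 mm; the bed reaches +-170 mm in y. The pin hangs over x = 0, at an unknown y within 10 mm of this mark, new each time.
- bridge_place (a point): Rough place of the grey arm that holds the pin: middle of its top face if it were bolted on exactly at the mark (x = 0, y = 0, 100 mm above the table); the real one is up to 10 mm off in y. The arm is 34 mm wide in y, 80 to 100 mm above the table, runs from x = -18 mm to the column at x = +83 mm (30 mm wide). Axes as the mark's.
- pocket (a point): Centre of the white plastic stepped block, in the middle of its pocket, 16 mm above its underside. Block 94 mm (x) by 150 mm (y), 0.37 to 0.63 kg, loose on the bed with 1 mm play to each rail, too wide to grip. Axes as the mark's. The pocket goes right through, 17 mm in y, 20 mm in x. The half towards -y is 32 mm high, that towards +y 42 mm. It starts 22 to 50 mm to the mark's -y side.
- low_end (a point): Middle of the block's -y end face (32 mm high), 75 mm from the pocket's centre, 30 mm above the table: push here to slide the block to +y. It slides with 2 to 5 N, with up to 9 N while the pin rests on it.
- high_end (a point): Middle of the block's +y end face (42 mm high), 75 mm from the pocket's centre, 30 mm above the table: push here to slide the block to -y.
- pin (a joint): Travel of the upright steel pin (13 mm thick: 2 mm play each way in the pocket), m, down positive: up to 0.003 at the start, 0.006 resting on the high half, 0.016 on the low half, 0.036 home. Moves with 2 to 9 N, stays where left. When it rests on the low half, sliding the block to -y ends with the pocket's high wall felt against the pin, pin over pocket; on the high half there is no such stop.
- button (a joint): Spring travel of the round black button (44 mm across) on the pin, m: 0 free, 0.014 at the end of its cushion spring (800 N/m). Its flat top is 176 mm above the table when the pin's travel is 0 and sinks with the pin. Pressed straight down; when the pin is stopped the force grows softly.
- wheel: Bystander: loose white plastic wheel, 72 mm across, 29 mm high, lying on the table beyond the jig. Origin at its underside's centre.
- jar: Bystander: small jar, 54 mm across, 70 mm high, standing beyond the jig. Origin at its underside's centre.
- driver: Bystander: screwdriver lying between robot and jig. Origin at its underside.
- drill: Bystander: cordless drill standing on its battery to the left. Origin at its underside's centre.
Mind the look-alikes: they are no part of the job. Leave any orange or turquoise look-alike of the part that bears pocket alone.

How it is judged:
At the end, for the whole second after the job is handed in: The pin stands at least 31 mm down its travel, inside the pocket; the block lies flat on the bed between the rails with its pocket within 15 mm of the mark along the rails; the robot has let go (value of joint pin above 0.031 m and y of pocket in the frame of mark between -0.015 and 0.015 m and z of pocket in the frame of mark below 0.02 m and angle between pocket's own z axis and vertical below 0.06 rad); the robot touches nothing.
It fails at once if the robot pushes anything harder than 22 N (contact force between any of the fingers, the arm and anything else above 22 N).
It fails at once if the block is lifted or tipped out of its rails (z of pocket in the frame of mark above 0.026 m or angle between pocket's own z axis and vertical above 0.12 rad).
It fails at once if a bystander (wheel, jar, screwdriver, drill) is moved more than 20 mm (distance of any of wheel, jar, driver, drill from where it was at the start of the episode above 0.02 m).
It also fails if it takes over 61 s, if anything falls off the work surface, if the arm or the gripper's body presses on something with over 40 N, if the wrist force passes 120 N, or if a joint passes its speed limit or range.

## Working session

There is one attempt and no reset: what is moved stays moved. The work goes in short steps, Python scripts to look and compute and a tool call to move; the robot and the scene stay as the last step left them, time stands still between calls to the robot, and variables do not carry over. Pictures are saved under pics/ and viewed, about 8 in all and at most 12, crops included, and the job is handed in when it is done.

Besides the shell and the picture viewer there is one more tool, called after "Request:" as name([rows], argument=value, ...), one row to a line, values as JSON. drive_tool: Moves the arm, as the interface text tells. Its arguments: {"type":"object","properties":{"series":{"type":"array"},"force":{"type":"number"}},"required":["series"]}

```bash
mkdir -p pics
cat > h.py <<'E'
import numpy as np,cv2
from plant import *
from scipy.spatial.transform import Rotation as R
def pt(cam,px,depth,c=None):
    c=c or calibration(cam); K=np.array(c["intrinsics"]);T=np.array(c["cam_to_world"])
    u,v=px; d=depth
    p=np.array([(u-K[0,2])/K[0,0]*d,-(v-K[1,2])/K[1,1]*d,-d,1]); return (T@p)[:3]
def plane(cam,px,z):
    a=pt(cam,px,1.);b=np.array(calibration(cam)["cam_to_world"])[:3,3]
    return b+(a-b)*(z-b[2])/(a[2]-b[2])
E
python3 - <<'E'
from h import *
o=get_obs();print(o)
ims=[]
for c in["scene","top"]:
    im,d=grab_frame(c);ims.append(im)
    print(c,{k:np.round(v,3).tolist() if not isinstance(v,str) else v for k,v in calibration(c).items()})
    for q in["mark","bridge_place","pocket","low_end","high_end","pin","button","wheel","jar","driver","drill"]:
        for r in tip_of(c,q)[:2]:
            u,v=r["location"];dd=d[int(min(v,383)),int(min(u,511))]
            print(c,q,round(r["p"],2),np.round([u,v]),np.round(pt(c,(u,v),dd),3))
cv2.imwrite("pics/a.png",cv2.cvtColor(ims[0],cv2.COLOR_RGB2BGR));cv2.imwrite("pics/b.png",cv2.cvtColor(ims[1],cv2.COLOR_RGB2BGR))
E
```

```text
{'t': 0.0, 'joints': array([-1.40708955e+00,  3.59534899e-01,  1.51145970e+00,  2.28313180e-05,
        1.27252328e+00, -1.15123887e-01]), 'joint_velocities': array([-8.60224508e-04, -3.44219703e-05,  6.03465184e-04, -9.78624912e-04,
       -6.54993407e-04,  1.09674704e-03]), 'tau': array([ 7.30271076e-04, -5.27612436e+01, -2.78618610e+01, -1.20947288e-04,
        1.33775873e-02, -3.22606155e-06]), 'tool_pos': array([ 0.1650102 , -0.57613121,  0.23042543]), 'eef_rot': array([-3.10920603e+00, -4.36290732e-01,  3.91700690e-05]), 'ft_force': array([1.9787675 , 0.20501326, 0.06261814]), 'ft_torque': array([ 0.01872123,  0.01818117, -0.01264951]), 'grip_width': 0.9961985178413548}
scene {'intrinsics': [[422.122, 0.0, 252.073], [0.0, 422.122, 184.719], [0.0, 0.0, 1.0]], 'cam_to_world': [[0.7, -0.545, 0.462, 1.089], [0.714, 0.523, -0.466, -0.426], [0.012, 0.656, 0.755, 1.007], [0.0, 0.0, 0.0, 1.0]]}
scene mark 0.74 [203. 238.] [ 0.549 -0.066  0.054]
scene bridge_place 0.63 [202. 219.] [ 0.541 -0.057  0.122]
scene bridge_place 0.53 [212. 227.] [ 0.566 -0.047  0.103]
scene pocket 0.8 [ 85. 238.] [ 0.312 -0.291  0.031]
scene pocket 0.68 [199. 248.] [ 0.559 -0.09   0.042]
scene low_end 0.67 [288. 205.] [0.616 0.203 0.018]
scene low_end 0.66 [116. 239.] [ 0.36  -0.229  0.012]Traceback (most recent call last):
  File "<stdin>", line 8, in <module>
ValueError: it knows: bridge_place, drill, driver, high_end, jar, low_end, mark, pocket, wheel
```

Run:
```python
from h import *
ims=[]
for c in["scene","top"]:
    im,d=grab_frame(c);ims.append(im);np.save(c+"_d.npy",d);np.save(c+"_i.npy",im)
    if c=="top":print(c,{k:np.round(v,3).tolist() for k,v in calibration(c).items()})
    for q in["mark","bridge_place","pocket","low_end","high_end"]:
        for r in tip_of(c,q)[:3]:
            u,v=r["location"];dd=d[int(min(v,383)),int(min(u,511))]
            print(c,q,round(r["p"],2),np.round([u,v]),np.round(pt(c,(u,v),dd),3))
cv2.imwrite("pics/a.png",cv2.cvtColor(ims[0],cv2.COLOR_RGB2BGR));cv2.imwrite("pics/b.png",cv2.cvtColor(ims[1],cv2.COLOR_RGB2BGR))
```

```text
scene mark 0.73 [205. 240.] [ 0.557 -0.067  0.052]
scene bridge_place 0.67 [206. 236.] [ 0.552 -0.058  0.055]
scene bridge_place 0.62 [203. 218.] [ 0.541 -0.052  0.123]
scene pocket 0.95 [200. 245.] [ 0.558 -0.086  0.049]
scene pocket 0.67 [314. 202.] [0.667 0.259 0.03 ]
scene low_end 0.83 [180. 264.] [ 0.565 -0.157  0.044]
scene low_end 0.74 [289. 210.] [0.627 0.199 0.008]
scene low_end 0.55 [116. 235.] [ 0.351 -0.221  0.015]
scene high_end 0.76 [335. 195.] [0.697 0.319 0.042]
scene high_end 0.7 [ 60. 235.] [ 0.265 -0.335  0.041]
scene high_end 0.62 [211. 227.] [ 0.563 -0.046  0.099]
top {'intrinsics': [[485.801, 0.0, 257.879], [0.0, 485.801, 190.276], [0.0, 0.0, 1.0]], 'cam_to_world': [[-0.012, 0.997, -0.071, 0.439], [-1.0, -0.01, 0.023, 0.112], [0.022, 0.071, 0.997, 1.383], [0.0, 0.0, 0.0, 1.0]]}
top mark 0.82 [301. 192.] [ 0.527 -0.038  0.053]
top bridge_place 0.54 [314. 226.] [ 0.433 -0.076  0.023]
top pocket 0.93 [193. 148.] [0.659 0.264 0.002]
top pocket 0.87 [318. 190.] [ 0.525 -0.065  0.172]
top pocket 0.85 [388. 271.] [ 0.303 -0.286  0.   ]
top low_end 0.86 [220. 158.] [0.629 0.188 0.004]
top low_end 0.79 [371. 252.] [ 0.359 -0.234  0.023]
top low_end 0.6 [344. 179.] [ 0.565 -0.165  0.009]
top high_end 0.89 [167. 142.] [0.67  0.333 0.041]
top high_end 0.63 [291. 191.] [ 0.531 -0.01   0.054]
top high_end 0.57 [408. 295.] [ 0.242 -0.326  0.042]
```

View pics/a.png

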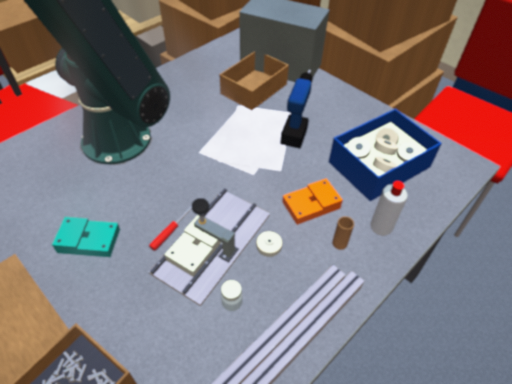

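View pics/b.png

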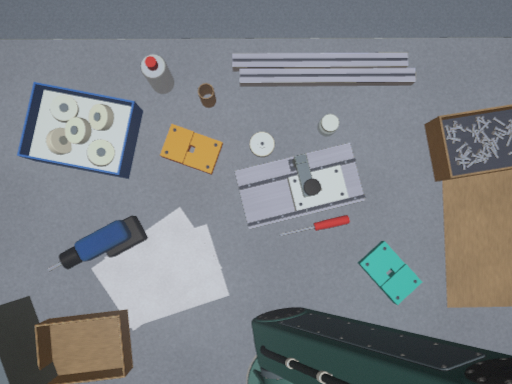

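The scene view shows the jig at about (205,245) with the white block on it. The top view shows the button at (313,187), the block at (318,188) and the jig from (240,200) to (360,170). The orange and turquoise blocks are decoys.

Run:
```python
from h import *
im=np.load("top_i.npy");d=np.load("top_d.npy")
c=im[135:240,225:375]
big=cv2.resize(c,None,fx=5,fy=5,interpolation=cv2.INTER_CUBIC)
for i in range(0,150,25):cv2.putText(big,str(225+i),(i*5,10),0,.4,(255,0,0));
for i in range(0,105,20):cv2.putText(big,str(135+i),(0,i*5+10),0,.4,(255,0,0))
cv2.imwrite("pics/c.png",cv2.cvtColor(big,cv2.COLOR_RGB2BGR))
cal=calibration("top");K=np.array(cal["intrinsics"]);T=np.array(cal["cam_to_world"])
v,u=np.mgrid[0:384,0:512];P=np.stack([(u-K[0,2])/K[0,0]*d,-(v-K[1,2])/K[1,1]*d,-d],-1)@T[:3,:3].T+T[:3,3]
np.save("top_P.npy",P)
def rep(n,m):
    q=P[m][:,:2].astype(np.float32);print(n,len(q),q.mean(0).round(4),cv2.minAreaRect(q*1000),np.median(P[m][:,2]).round(4))
roi=np.zeros_like(d,bool);roi[140:232,232:370]=1
z=P[...,2]
hist,e=np.histogram(z[roi],bins=np.arange(-.01,.2,.004));print([(round(a,3),h) for a,h in zip(e,hist) if h])
rep("button",roi&(z>.15))
rep("bridge",roi&(z>.088)&(z<.112))
rep("tops",roi&(z>.036)&(z<.06))
# rails
# bed mask, largest comp
m=(roi&(z>.006)&(z<.08)).astype(np.uint8)
n,l,s,_=cv2.connectedComponentsWithStats(m);k=1+np.argmax(s[1:,4]);rep("jig",l==k)
```

```text
[(np.float64(-0.01), np.int64(76)), (np.float64(-0.006), np.int64(975)), (np.float64(-0.002), np.int64(2462)), (np.float64(0.002), np.int64(1263)), (np.float64(0.006), np.int64(988)), (np.float64(0.01), np.int64(2108)), (np.float64(0.014), np.int64(1079)), (np.float64(0.018), np.int64(408)), (np.float64(0.022), np.int64(703)), (np.float64(0.026), np.int64(412)), (np.float64(0.03), np.int64(71)), (np.float64(0.034), np.int64(12)), (np.float64(0.038), np.int64(199)), (np.float64(0.042), np.int64(500)), (np.float64(0.046), np.int64(258)), (np.float64(0.05), np.int64(245)), (np.float64(0.054), np.int64(213)), (np.float64(0.058), np.int64(35)), (np.float64(0.062), np.int64(1)), (np.float64(0.082), np.int64(5)), (np.float64(0.086), np.int64(9)), (np.float64(0.09), np.int64(9)), (np.float64(0.094), np.int64(72)), (np.float64(0.098), np.int64(169)), (np.float64(0.102), np.int64(110)), (np.float64(0.106), np.int64(24)), (np.float64(0.11), np.int64(1)), (np.float64(0.158), np.int64(4)), (np.float64(0.162), np.int64(5)), (np.float64(0.166), np.int64(32)), (np.float64(0.17), np.int64(137)), (np.float64(0.174), np.int64(62)), (np.float64(0.178), np.int64(2))]
button 285 [ 0.5177 -0.025 ] ((499.619140625, 25.759063720703125), (42.892250061035156, 207.47750854492188), 23.38562774658203) 0.1728
bridge 389 [ 0.5829 -0.0358] ((569.3989868164062, -41.44282531738281), (111.50822448730469, 34.329864501953125), 13.11864948272705) 0.1009
tops 1444 [ 0.5384 -0.0894] ((561.8640747070312, -79.16323852539062), (138.13763427734375, 151.57020568847656), 13.266287803649902) 0.0462
jig 6410 [ 0.5459 -0.033 ] ((550.0951538085938, -38.693511962890625), (171.26380920410156, 344.3996276855469), 13.48141860961914) 0.0146
```

View pics/c.png

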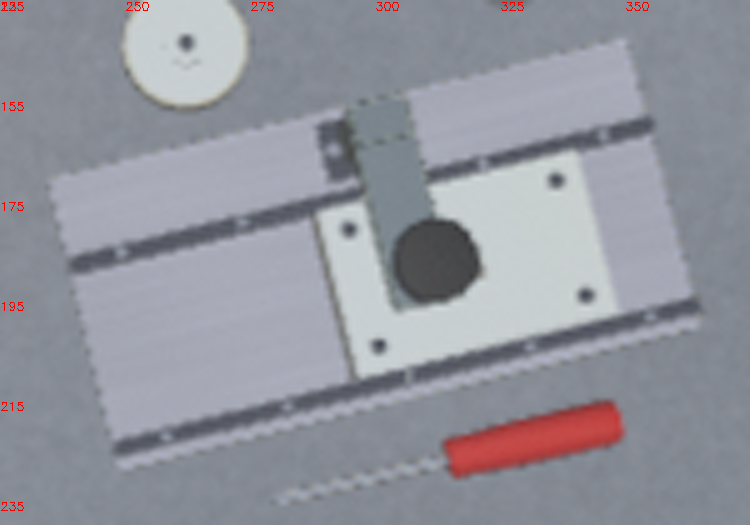

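Run:
```python
from h import *
f=lambda x,y:((x+.5)/5-.5+225,(y+.5)/5-.5+135)
g=lambda x,y,z:plane("top",f(x,y),z)[:2]
C=[g(*p,.012) for p in[(50,178),(627,40),(700,322),(120,467)]]
U=[g(*p,.024) for p in[(75,265),(650,127)]];L=[g(*p,.024) for p in[(115,448),(700,305)]]
for n,a,b in[("top",C[0],C[1]),("bot",C[3],C[2]),("U",*U),("L",*L)]:
    e=a-b;print(n,np.linalg.norm(e).round(4),np.degrees(np.arctan2(-e[0],e[1])).round(2))
a=np.radians(13.4);ex=np.array([np.cos(a),np.sin(a)]);ey=np.array([-np.sin(a),np.cos(a)])
for n,X in[("C",C),("U",U),("L",L)]:
    print(n,[(round(float(p@ex),4),round(float(p@ey),4)) for p in X])
P=np.load("top_P.npy");im=np.load("top_i.npy");z=P[...,2]
roi=np.zeros(z.shape,bool);roi[170:205,295:325]=1
dark=roi&(im.max(2)<90)
v,u=np.nonzero(dark);print("btn px",u.mean(),v.mean(),len(u), (u.min()+u.max())/2,(v.min()+v.max())/2)
p=plane("top",(u.mean(),v.mean()),.174)[:2];print("btn",p,p@ex,p@ey, np.median(z[dark]))
# bridge side edges z~.1
m=np.zeros(z.shape,bool);m[150:200,280:315]=1
m&=(z>.09)&(z<.11);q=P[m][:,:2];print("bridge y",np.percentile(q@ey,[2,50,98]),"x",np.percentile(q@ex,[2,98]))
# block corners: high end z=.054, low end z=.044
for n,p,zz in[("h",(317,212),.054),("h",(355,378),.054),("l",(582,150),.044),("l",(620,312),.044)]:
    w=g(*p,zz);print(n,w@ex,w@ey)
c=calibration("scene")
im2,d2=grab_frame("scene")
```

```text
top 0.3393 13.01
bot 0.3393 13.33
U 0.3344 12.98
L 0.3389 13.05
C [(0.6116, 0.0043), (0.6094, -0.335), (0.4431, -0.334), (0.4435, 0.0053)]
U [(0.5593, 0.0025), (0.5568, -0.3319)]
L [(0.4545, 0.0055), (0.4524, -0.3334)]
btn px 311.5462962962963 186.6435185185185 216 312.0 186.5
btn [ 0.53252265 -0.05003967] 0.5064286017306682 -0.17208839436149012 0.172600584897876
bridge y [-0.18848937 -0.16906773 -0.15545906] x [0.49279857 0.5985133 ]
h 0.5531917721148323 -0.1335685300520616
h 0.4596567299156234 -0.1312126611915547
l 0.5519447537211468 -0.2866638421778763
l 0.4594576852444329 -0.2841579617304317
```

```bash
cat >> h.py <<'E'
A=np.radians(13.1);EX=np.array([np.cos(A),np.sin(A)]);EY=np.array([-np.sin(A),np.cos(A)]);M=np.array([.530,-.043])
def jig(p): q=np.array(p[:2])-M; return np.array([q@EX,q@EY,p[2]])*1000
def plan(target_jig_mm,n):
    o=get_obs();Rc=R.from_rotvec(o["eef_rot"]).as_matrix();p=o["tool_pos"].copy()
    x,y,z=np.array(target_jig_mm)/1000;w=np.r_[M+x*EX+y*EY,z]
    yaw=np.arctan2(Rc[1,0],Rc[0,0]);turn=-(A+np.pi/2-yaw);st=(w-p)/n
    print("turn deg",np.degrees(turn),"per row",np.degrees(turn)/n/4)
    for i in range(n):
        l=Rc.T@st/.04;print(i,l.round(2)); Rc=Rc@R.from_rotvec([0,0,turn/n]).as_matrix()
E
python3 - <<'E'
from h import *
o=get_obs();print(o["t"],jig(o["tool_pos"]))
plan((0,-155,100),22)
E
```

```text
0.95 [-476.39241394 -437.2455775   231.3004436 ]
turn deg -87.12950414260509 per row -0.9901080016205124
0 [ 0.56 -0.29  0.15]
1 [ 0.58 -0.25  0.15]
2 [ 0.59 -0.21  0.15]
3 [ 0.61 -0.17  0.15]
4 [ 0.62 -0.13  0.15]
5 [ 0.62 -0.09  0.15]
6 [ 0.63 -0.04  0.15]
7 [ 0.63 -0.    0.15]
8 [0.63 0.04 0.15]
9 [0.62 0.09 0.15]
10 [0.62 0.13 0.15]
11 [0.61 0.17 0.15]
12 [0.59 0.21 0.15]
13 [0.58 0.25 0.15]
14 [0.56 0.29 0.15]
15 [0.54 0.33 0.15]
16 [0.51 0.37 0.15]
17 [0.49 0.4  0.15]
18 [0.46 0.43 0.15]
19 [0.43 0.46 0.15]
20 [0.39 0.49 0.15]
21 [0.36 0.52 0.15]
```

Request:
drive_tool([
  {"tx": 0.56, "ty": -0.29, "tz": 0.15, "turn": -0.99, "jaw": 0.04},
  {"tx": 0.58, "ty": -0.25, "tz": 0.15, "turn": -0.99, "jaw": 0.04},
  {"tx": 0.59, "ty": -0.21, "tz": 0.15, "turn": -0.99, "jaw": 0.04},
  {"tx": 0.61, "ty": -0.17, "tz": 0.15, "turn": -0.99, "jaw": 0.04},
  {"tx": 0.62, "ty": -0.13, "tz": 0.15, "turn": -0.99, "jaw": 0.04},
  {"tx": 0.62, "ty": -0.09, "tz": 0.15, "turn": -0.99, "jaw": 0.04},
  {"tx": 0.63, "ty": -0.04, "tz": 0.15, "turn": -0.99, "jaw": 0.04},
  {"tx": 0.63, "ty": 0, "tz": 0.15, "turn": -0.99, "jaw": 0.04},
  {"tx": 0.63, "ty": 0.04, "tz": 0.15, "turn": -0.99, "jaw": 0.04},
  {"tx": 0.62, "ty": 0.09, "tz": 0.15, "turn": -0.99, "jaw": 0.04},
  {"tx": 0.62, "ty": 0.13, "tz": 0.15, "turn": -0.99, "jaw": 0.04},
], force=20)

```text
t: 2.05
tool_pos: [0.3668, -0.385, 0.1652]
eef_rot: [2.725, 1.563, 0.0]
ft_force: [-0.1, -1.1, 0.3]
grip_width: 0.036
```

Request:
drive_tool([
  {"tx": 0.61, "ty": 0.17, "tz": 0.15, "turn": -0.99, "jaw": 0.04},
  {"tx": 0.59, "ty": 0.21, "tz": 0.15, "turn": -0.99, "jaw": 0.04},
  {"tx": 0.58, "ty": 0.25, "tz": 0.15, "turn": -0.99, "jaw": 0.04},
  {"tx": 0.56, "ty": 0.29, "tz": 0.15, "turn": -0.99, "jaw": 0.04},
  {"tx": 0.54, "ty": 0.33, "tz": 0.15, "turn": -0.99, "jaw": 0.04},
  {"tx": 0.51, "ty": 0.37, "tz": 0.15, "turn": -0.99, "jaw": 0.04},
  {"tx": 0.49, "ty": 0.4, "tz": 0.15, "turn": -0.99, "jaw": 0.04},
  {"tx": 0.46, "ty": 0.43, "tz": 0.15, "turn": -0.99, "jaw": 0.04},
  {"tx": 0.43, "ty": 0.46, "tz": 0.15, "turn": -0.99, "jaw": 0.04},
  {"tx": 0.39, "ty": 0.49, "tz": 0.15, "turn": -0.99, "jaw": 0.04},
  {"tx": 0.36, "ty": 0.52, "tz": 0.15, "turn": -0.99, "jaw": 0.04},
  {"tx": 0, "ty": 0, "tz": 0, "turn": 0, "jaw": 0.04},
])

```text
t: 3.25
tool_pos: [0.5676, -0.1911, 0.0987]
eef_rot: [-1.949, -2.464, -0.002]
ft_force: [-0.6, -1.2, -0.2]
grip_width: 0.039
```

Run:
```python
from h import *
im,d=grab_frame("top")
big=cv2.resize(im[135:240,225:375],None,fx=5,fy=5,interpolation=cv2.INTER_CUBIC)
im,d=grab_frame("wrist")
cv2.imwrite("pics/d.png",cv2.cvtColor(big,cv2.COLOR_RGB2BGR));cv2.imwrite("pics/e.png",cv2.cvtColor(im,cv2.COLOR_RGB2BGR))
o=get_obs();print(o["t"],jig(o["tool_pos"]),o["ft_force"],o["grip_width"]);plan((0,-155,28),3)
```

```text
3.35 [   0.85465225 -154.01451458   99.11156004] [-0.31811613  0.07986437 -0.11395138] 0.03850503519939739
turn deg 0.01931963291855314 per row 0.0016099694098794283
0 [-0.01 -0.01  0.59]
1 [-0.01 -0.01  0.59]
2 [-0.01 -0.01  0.59]
```

View pics/e.png

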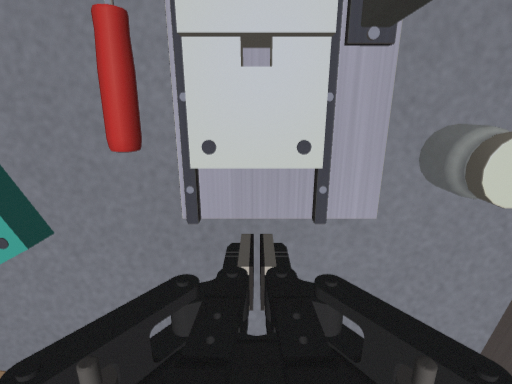

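The wrist view shows the low end straight ahead (edge at row 167), the rails at columns 190 and 325, and the pocket slot at (256,50). The fingers are centred.

```bash
cat >> h.py <<'E'
def wristpt(px,z,o=None):
    o=o or get_obs();c=calibration("wrist");T=np.eye(4);T[:3,:3]=R.from_rotvec(o["eef_rot"]).as_matrix();T[:3,3]=o["tool_pos"]
    C=T@np.array(c["tool_from_camera"]);K=np.array(c["intrinsics"])
    r=C[:3,:3]@np.array([(px[0]-K[0,2])/K[0,0],-(px[1]-K[1,2])/K[1,1],-1]);b=C[:3,3]
    return b+r*(z-b[2])/r[2]
E
python3 - <<'E'
from h import *
for n,p,z in[("lowend",(256,168),.044),("bedend",(256,219),.012),("step",(256,33),.054),("slot low edge",(256,66),.044),("slot L",(241,55),.044),("slotR",(272,55),.044),("railL",(179,180),.024),("railR",(334,180),.024),("blkL",(190,167),.044),("blkR",(324,167),.044)]:
    print(n,jig(wristpt(p,z)).round(1))
print({k:np.round(v,3).tolist() for k,v in calibration("wrist").items()})
E
```

```text
lowend [-1.000e-01 -1.197e+02  4.400e+01]
bedend [  -0.2 -171.3   12. ]
step [  0.  -36.2  54. ]
slot low edge [ -0.  -52.8  44. ]
slot L [ -9.6 -46.4  44. ]
slotR [ 10.2 -46.4  44. ]
railL [ -61.6 -133.3   24. ]
railR [  62.  -133.4   24. ]
blkL [ -47.3 -119.    44. ]
blkR [  48.5 -119.1   44. ]
{'intrinsics': [[281.636, 0.0, 256.384], [0.0, 281.636, 196.233], [0.0, 0.0, 1.0]], 'tool_from_camera': [[-0.001, 0.958, 0.288, 0.073], [1.0, 0.001, -0.0, -0.001], [-0.001, 0.288, -0.958, -0.144], [0.0, 0.0, 0.0, 1.0]]}
```

Request:
drive_tool([
  {"tx": 0, "ty": 0, "tz": 0.59, "turn": 0, "jaw": 0.04},
  {"tx": 0, "ty": 0, "tz": 0.59, "turn": 0, "jaw": 0.04},
  {"tx": 0, "ty": 0, "tz": 0.59, "turn": 0, "jaw": 0.04},
  {"tx": 0, "ty": 0, "tz": 0, "turn": 0, "jaw": 0.04},
])

```text
t: 3.75
tool_pos: [0.5627, -0.193, 0.0261]
eef_rot: [-1.953, -2.454, 0.002]
ft_force: [-0.6, 0.0, 0.7]
grip_width: 0.043
```

Request:
drive_tool([
  {"tx": 0.2, "ty": 0, "tz": 0, "turn": 0, "jaw": 0.04},
  {"tx": 0.2, "ty": 0, "tz": 0, "turn": 0, "jaw": 0.04},
  {"tx": 0.05, "ty": 0, "tz": 0, "turn": 0, "jaw": 0.04},
  {"tx": 0.05, "ty": 0, "tz": 0, "turn": 0, "jaw": 0.04},
  {"tx": 0.05, "ty": 0, "tz": 0, "turn": 0, "jaw": 0.04},
  {"tx": 0.05, "ty": 0, "tz": 0, "turn": 0, "jaw": 0.04},
  {"tx": 0.05, "ty": 0, "tz": 0, "turn": 0, "jaw": 0.04},
  {"tx": 0.05, "ty": 0, "tz": 0, "turn": 0, "jaw": 0.04},
])

```text
t: 4.55
tool_pos: [0.5602, -0.1665, 0.0288]
eef_rot: [1.952, 2.459, -0.0]
ft_force: [0.3, -3.3, 0.5]
grip_width: 0.038
```

```bash
cat > s.py <<'E'
from h import *
o=get_obs();f=o["ft_force"];print(o["t"],"jig",jig(o["tool_pos"]).round(1),"F jig",np.round([f[:2]@EX,f[:2]@EY,f[2]],1),"yawerr",np.degrees(np.arctan2(*R.from_rotvec(o["eef_rot"]).as_matrix()[1::-1,0])).round(2)-103.1)
E
python3 s.py
```

```text
4.55 jig [   1.4 -127.1   28.8] F jig [-0.5 -3.3  0.5] yawerr 0.010000000000005116
```

Request:
drive_tool([
  {"tx": 0.08, "ty": 0, "tz": 0, "turn": 0, "jaw": 0.04},
  {"tx": 0.08, "ty": 0, "tz": 0, "turn": 0, "jaw": 0.04},
  {"tx": 0.08, "ty": 0, "tz": 0, "turn": 0, "jaw": 0.04},
  {"tx": 0.08, "ty": 0, "tz": 0, "turn": 0, "jaw": 0.04},
  {"tx": 0.08, "ty": 0, "tz": 0, "turn": 0, "jaw": 0.04},
  {"tx": 0.08, "ty": 0, "tz": 0, "turn": 0, "jaw": 0.04},
  {"tx": 0.08, "ty": 0, "tz": 0, "turn": 0, "jaw": 0.04},
  {"tx": 0.08, "ty": 0, "tz": 0, "turn": 0, "jaw": 0.04},
  {"tx": 0.08, "ty": 0, "tz": 0, "turn": 0, "jaw": 0.04},
  {"tx": 0.08, "ty": 0, "tz": 0, "turn": 0, "jaw": 0.04},
  {"tx": 0.08, "ty": 0, "tz": 0, "turn": 0, "jaw": 0.04},
  {"tx": 0, "ty": 0, "tz": 0, "turn": 0, "jaw": 0.04},
])

```text
t: 5.75
tool_pos: [0.5515, -0.131, 0.0286]
eef_rot: [-1.953, -2.46, -0.001]
ft_force: [1.3, -2.5, 2.8]
grip_width: 0.043
```

```bash
cat > s.py <<'E'
from h import *
import sys
o=get_obs();f=o["ft_force"];print(o["t"],"jig",jig(o["tool_pos"]).round(1),"F jig",np.round([f[:2]@EX,f[:2]@EY,f[2]],1))
if len(sys.argv)>1:
    c=sys.argv[1];im,d=grab_frame(c)
    if c=="top":im=cv2.resize(im[135:240,225:375],None,fx=5,fy=5,interpolation=cv2.INTER_CUBIC)
    cv2.imwrite("pics/%s.png"%sys.argv[2],cv2.cvtColor(im,cv2.COLOR_RGB2BGR))
E
python3 s.py wrist f; python3 s.py top g; python3 s.py
```

```text
5.75 jig [  1.  -90.6  28.6] F jig [ 0.7 -2.8  2.8]
5.8 jig [  0.9 -90.5  28.5] F jig [ 0.4 -3.1  1.9]
5.85 jig [  0.8 -90.6  28.4] F jig [ 0.9 -2.6  1.9]
```

View pics/f.png

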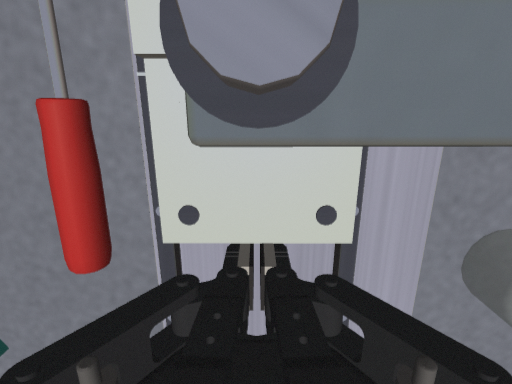

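Run:
```python
from h import *
for n,p,z in[("lowend",(256,243),.044),("bridge edge top",(350,137),.1),("bridge edge bot",(350,147),.08),("bridge xend",(187,110),.1),("line",(142,73),.024),("step",(150,55),.054),("btn bottom edge",(258,126),.160),("btn top edge",(258,86),.174)]:
    print(n,jig(wristpt(p,z)).round(1))
c=calibration("wrist");print(jig((get_obs()["tool_pos"])), "cam",jig(wristpt((256,100),.17)))
```

```text
lowend [ -0.1 -80.5  44. ]
bridge edge top [ 23.7 -23.8 100. ]
bridge edge bot [ 30.6 -28.7  80. ]
bridge xend [-16.8 -17.2 100. ]
line [-55.3   0.4  24. ]
step [-40.3   3.1  54. ]
btn bottom edge [  0.2 -18.2 160. ]
btn top edge [ 1.00e-01 -1.78e+01  1.74e+02]
[  0.82865909 -90.55067972  28.44513859] cam [ 1.25265698e-01 -1.75824231e+01  1.70000000e+02]
```

View pics/g.png

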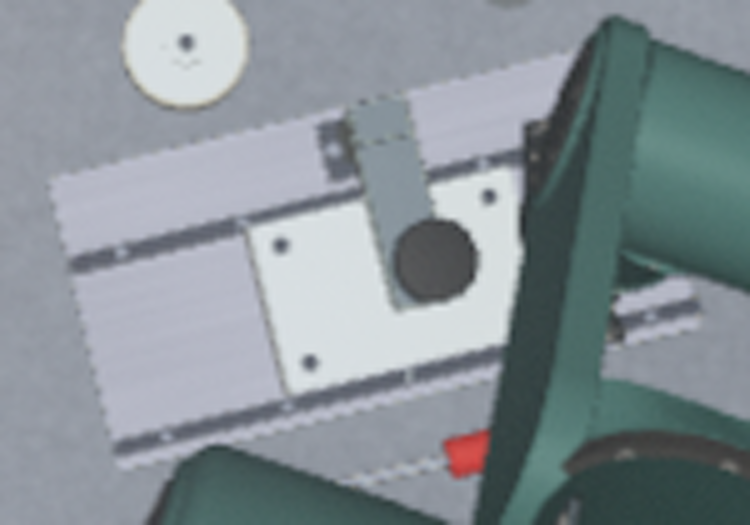

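The top view shows the block now beyond the bridge: its high end is at crop column 270 and the button is at (436,260). The wrist view puts the pocket at −5.5 mm, and the pin by bridge and button at about −7 mm. I'll push 17 mm further, so that the pin stands over the low half.

Request:
drive_tool([
  {"tx": 0.07, "ty": 0, "tz": 0, "turn": 0, "jaw": 0.04},
  {"tx": 0.07, "ty": 0, "tz": 0, "turn": 0, "jaw": 0.04},
  {"tx": 0.07, "ty": 0, "tz": 0, "turn": 0, "jaw": 0.04},
  {"tx": 0.07, "ty": 0, "tz": 0, "turn": 0, "jaw": 0.04},
  {"tx": 0.07, "ty": 0, "tz": 0, "turn": 0, "jaw": 0.04},
  {"tx": 0.07, "ty": 0, "tz": 0, "turn": 0, "jaw": 0.04},
  {"tx": 0, "ty": 0, "tz": 0, "turn": 0, "jaw": 0.04},
])

```text
t: 6.55
tool_pos: [0.5472, -0.1144, 0.0284]
eef_rot: [-1.953, -2.459, -0.0]
ft_force: [1.6, -1.3, 0.2]
grip_width: 0.04
```

```bash
python3 s.py
```

```text
6.55 jig [  0.6 -73.4  28.4] F jig [ 1.3 -1.6  0.2]
```

Request:
drive_tool([
  {"tx": -0.4, "ty": 0, "tz": 0, "turn": 0, "jaw": 0.04},
  {"tx": -0.6, "ty": 0, "tz": 0, "turn": 0, "jaw": 0.04},
  {"tx": 0, "ty": 0, "tz": -0.9, "turn": 0, "jaw": 0.04},
  {"tx": 0, "ty": 0, "tz": -0.9, "turn": 0, "jaw": 0.04},
  {"tx": 0, "ty": 0, "tz": -0.9, "turn": 0, "jaw": 0.04},
  {"tx": 0, "ty": 0, "tz": -0.9, "turn": 0, "jaw": 0.04},
  {"tx": 0, "ty": 0, "tz": -0.6, "turn": 0, "jaw": 0.04},
  {"tx": 0.7, "ty": 0, "tz": 0, "turn": 0, "jaw": 0.04},
  {"tx": 0.7, "ty": 0, "tz": 0, "turn": 0, "jaw": 0.04},
  {"tx": 0.7, "ty": 0, "tz": 0, "turn": 0, "jaw": 0.04},
  {"tx": 0.55, "ty": 0, "tz": 0, "turn": 0, "jaw": 0.04},
  {"tx": 0, "ty": 0, "tz": 0, "turn": 0, "jaw": 0.04},
])

```text
t: 7.75
tool_pos: [0.5309, -0.0488, 0.196]
eef_rot: [-1.949, -2.459, 0.0]
ft_force: [-0.2, -0.6, 0.5]
grip_width: 0.04
```

```bash
python3 s.py
```

```text
7.75 jig [ -0.4  -5.9 196. ] F jig [-0.4 -0.6  0.5]
```

Request:
drive_tool([
  {"tx": -0.03, "ty": 0.01, "tz": 0.15, "turn": 0, "jaw": 0.04},
  {"tx": 0, "ty": 0, "tz": 0.15, "turn": 0, "jaw": 0.04},
  {"tx": 0, "ty": 0, "tz": 0.05, "turn": 0, "jaw": 0.04},
  {"tx": 0, "ty": 0, "tz": 0.05, "turn": 0, "jaw": 0.04},
  {"tx": 0, "ty": 0, "tz": 0.05, "turn": 0, "jaw": 0.04},
  {"tx": 0, "ty": 0, "tz": 0.05, "turn": 0, "jaw": 0.04},
  {"tx": 0, "ty": 0, "tz": 0.05, "turn": 0, "jaw": 0.04},
  {"tx": 0, "ty": 0, "tz": 0.05, "turn": 0, "jaw": 0.04},
  {"tx": 0, "ty": 0, "tz": 0, "turn": 0, "jaw": 0.04},
])

```text
t: 8.65
tool_pos: [0.5334, -0.0519, 0.1724]
eef_rot: [-1.954, -2.46, -0.0]
ft_force: [0.5, -1.1, 1.3]
grip_width: 0.038
```

```bash
python3 s.py
```

```text
8.65 jig [  1.3  -9.5 172.4] F jig [ 0.3 -1.2  1.3]
```

Request:
drive_tool([
  {"tx": 0, "ty": 0, "tz": 0.04, "turn": 0, "jaw": 0.04},
  {"tx": 0, "ty": 0, "tz": 0.04, "turn": 0, "jaw": 0.04},
  {"tx": 0, "ty": 0, "tz": 0.04, "turn": 0, "jaw": 0.04},
  {"tx": 0, "ty": 0, "tz": 0.04, "turn": 0, "jaw": 0.04},
  {"tx": 0, "ty": 0, "tz": 0.04, "turn": 0, "jaw": 0.04},
  {"tx": 0, "ty": 0, "tz": 0.04, "turn": 0, "jaw": 0.04},
])

```text
t: 9.25
tool_pos: [0.5334, -0.052, 0.1628]
eef_rot: [1.954, 2.46, 0.0]
ft_force: [-0.0, -0.0, 2.8]
grip_width: 0.04
```

Request:
drive_tool([
  {"tx": 0, "ty": 0, "tz": 0.04, "turn": 0, "jaw": 0.04},
  {"tx": 0, "ty": 0, "tz": 0.04, "turn": 0, "jaw": 0.04},
  {"tx": 0, "ty": 0, "tz": 0.04, "turn": 0, "jaw": 0.04},
])

```text
t: 9.55
tool_pos: [0.5334, -0.0519, 0.158]
eef_rot: [1.954, 2.46, 0.0]
ft_force: [0.2, 0.1, 2.5]
grip_width: 0.035
```

Request:
drive_tool([
  {"tx": 0, "ty": 0, "tz": 0.04, "turn": 0, "jaw": 0.04},
  {"tx": 0, "ty": 0, "tz": 0.04, "turn": 0, "jaw": 0.04},
])

```text
t: 9.75
tool_pos: [0.5335, -0.052, 0.1549]
eef_rot: [1.954, 2.46, 0.0]
ft_force: [-0.9, -0.6, 4.5]
grip_width: 0.043
```

Request:
drive_tool([
  {"tx": 0, "ty": 0, "tz": 0.04, "turn": 0, "jaw": 0.04},
  {"tx": 0, "ty": 0, "tz": 0.04, "turn": 0, "jaw": 0.04},
  {"tx": 0, "ty": 0, "tz": 0.03, "turn": 0, "jaw": 0.04},
  {"tx": 0, "ty": 0, "tz": 0, "turn": 0, "jaw": 0.04},
])

```text
t: 10.15
tool_pos: [0.5335, -0.052, 0.1508]
eef_rot: [1.953, 2.46, 0.0]
ft_force: [-2.1, -0.8, 7.6]
grip_width: 0.04
```

```bash
python3 s.py
```

```text
10.15 jig [  1.4  -9.5 150.8] F jig [-2.2 -0.3  7.6]
```

Request:
drive_tool([
  {"tx": 0, "ty": 0, "tz": -0.6, "turn": 0, "jaw": 0.04},
  {"tx": 0, "ty": 0, "tz": -0.6, "turn": 0, "jaw": 0.04},
  {"tx": 0.78, "ty": -0.03, "tz": 0, "turn": 0, "jaw": 0.04},
  {"tx": 0.78, "ty": 0, "tz": 0, "turn": 0, "jaw": 0.04},
  {"tx": 0.78, "ty": 0, "tz": 0, "turn": 0, "jaw": 0.04},
  {"tx": 0.78, "ty": 0, "tz": 0, "turn": 0, "jaw": 0.04},
  {"tx": 0, "ty": 0, "tz": 0.8, "turn": 0, "jaw": 0.04},
  {"tx": 0, "ty": 0, "tz": 0.8, "turn": 0, "jaw": 0.04},
  {"tx": 0, "ty": 0, "tz": 0.8, "turn": 0, "jaw": 0.04},
  {"tx": 0, "ty": 0, "tz": 0.8, "turn": 0, "jaw": 0.04},
  {"tx": 0, "ty": 0, "tz": 0, "turn": 0, "jaw": 0.04},
])

```text
t: 11.25
tool_pos: [0.5001, 0.0693, 0.0669]
eef_rot: [-1.949, -2.455, 0.008]
ft_force: [-0.7, -0.1, -0.2]
grip_width: 0.04
```

```bash
python3 s.py
```

```text
11.25 jig [ -3.6 116.2  66.9] F jig [-0.7  0.1 -0.2]
```

Request:
drive_tool([
  {"tx": 0, "ty": 0.07, "tz": 0.5, "turn": 0, "jaw": 0.04},
  {"tx": 0, "ty": 0, "tz": 0.47, "turn": 0, "jaw": 0.04},
  {"tx": -0.15, "ty": 0, "tz": 0, "turn": 0, "jaw": 0.04},
  {"tx": -0.15, "ty": 0, "tz": 0, "turn": 0, "jaw": 0.04},
  {"tx": -0.05, "ty": 0, "tz": 0, "turn": 0, "jaw": 0.04},
  {"tx": -0.05, "ty": 0, "tz": 0, "turn": 0, "jaw": 0.04},
  {"tx": -0.05, "ty": 0, "tz": 0, "turn": 0, "jaw": 0.04},
  {"tx": -0.05, "ty": 0, "tz": 0, "turn": 0, "jaw": 0.04},
  {"tx": -0.05, "ty": 0, "tz": 0, "turn": 0, "jaw": 0.04},
  {"tx": 0, "ty": 0, "tz": 0, "turn": 0, "jaw": 0.04},
])

```text
t: 12.25
tool_pos: [0.5116, 0.0502, 0.0329]
eef_rot: [-1.955, -2.458, -0.004]
ft_force: [-1.8, 10.6, 6.8]
grip_width: 0.04
```

```bash
python3 s.py
```

```text
12.25 jig [ 3.3 95.  32.9] F jig [ 0.6 10.7  6.8]
```

Request:
drive_tool([
  {"tx": 0, "ty": 0, "tz": 0, "turn": 0, "jaw": 0.04},
])

```text
t: 12.35
tool_pos: [0.5116, 0.0503, 0.0329]
eef_rot: [-1.955, -2.458, -0.004]
ft_force: [-1.2, 9.6, 6.5]
grip_width: 0.04
```

```bash
python3 s.py; python3 s.py wrist h; python3 s.py top i; python3 s.py
```

```text
12.35 jig [ 3.2 95.  32.9] F jig [1.  9.6 6.5]
12.35 jig [ 3.2 95.  32.9] F jig [1.  9.6 6.5]
12.4 jig [ 3.3 95.  32.9] F jig [1.1 9.9 6.8]
12.45 jig [ 3.3 95.  32.9] F jig [-0.7  9.6  7.7]
```

View pics/i.png

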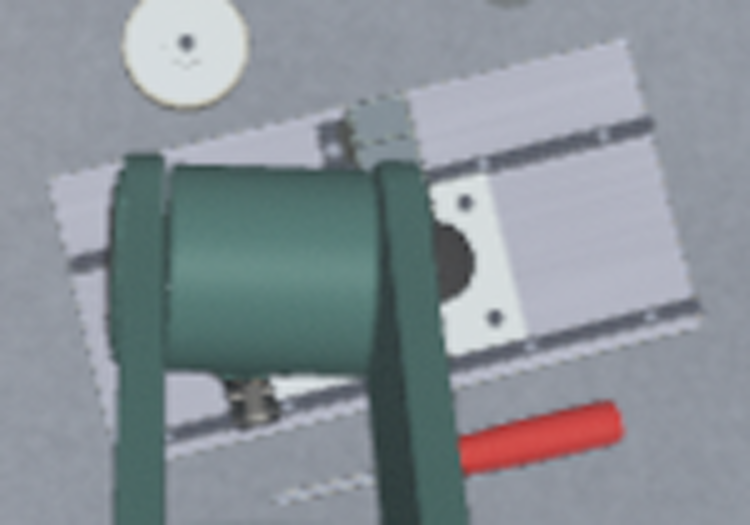

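The top view is mostly hidden by the arm. The low end's right edge is visible at crop column ~500. I'll look at the wrist view.

View pics/h.png

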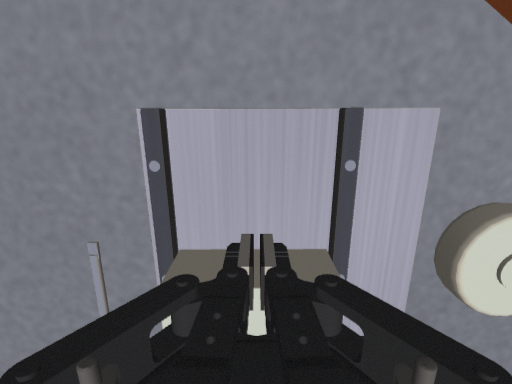

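Run:
```python
from h import *
f=lambda x,y:((x+.5)/5-.5+225,(y+.5)/5-.5+135)
for p in[(490,174),(527,335)]:
    w=plane("top",f(*p),.044);print(jig(w))
o=get_obs();print(o["ft_torque"],R.from_rotvec(o["eef_rot"]).as_matrix().round(4),o["joints"])
```

```text
[ 46.05548958 -68.48966692  44.        ]
[-45.62684603 -66.30446024  44.        ]
[1.45125021 0.24070118 0.07330341] [[-2.254e-01  9.743e-01  8.000e-04]
 [ 9.743e-01  2.254e-01  2.600e-03]
 [ 2.400e-03  1.400e-03 -1.000e+00]] [-0.03850001  0.50829377  1.88782386  0.00389449  0.74475608 -0.26874451]
```

Request:
drive_tool([
  {"tx": 0.1, "ty": 0, "tz": 0, "turn": 0, "jaw": 0.04},
  {"tx": 0, "ty": 0, "tz": 0, "turn": 0, "jaw": 0.04},
  {"tx": 0, "ty": 0, "tz": 0, "turn": 0, "jaw": 0.04},
])

```text
t: 12.75
tool_pos: [0.5109, 0.0523, 0.0319]
eef_rot: [1.953, 2.46, 0.0]
ft_force: [-0.2, 0.3, 0.2]
grip_width: 0.041
```

```bash
python3 s.py
```

```text
12.75 jig [ 3.  97.2 31.9] F jig [-0.1  0.3  0.2]
```

Request:
drive_tool([
  {"tx": 0, "ty": -0.07, "tz": 0.03, "turn": 0, "jaw": 0.04},
  {"tx": -0.03, "ty": 0, "tz": 0, "turn": 0, "jaw": 0.04},
  {"tx": -0.03, "ty": 0, "tz": 0, "turn": 0, "jaw": 0.04},
  {"tx": -0.02, "ty": 0, "tz": 0, "turn": 0, "jaw": 0.04},
  {"tx": 0, "ty": 0, "tz": 0, "turn": 0, "jaw": 0.04},
])

```text
t: 13.25
tool_pos: [0.5081, 0.0494, 0.0304]
eef_rot: [-1.954, -2.458, -0.001]
ft_force: [-1.3, 5.5, 1.1]
grip_width: 0.039
```

```bash
python3 s.py
```

```text
13.25 jig [-0.4 94.9 30.4] F jig [0.  5.6 1.1]
```

Request:
drive_tool([
  {"tx": -0.03, "ty": 0, "tz": 0, "turn": 0, "jaw": 0.04},
  {"tx": -0.03, "ty": 0, "tz": 0, "turn": 0, "jaw": 0.04},
])

```text
t: 13.45
tool_pos: [0.5083, 0.0475, 0.0304]
eef_rot: [-1.953, -2.457, -0.001]
ft_force: [-1.1, 8.1, 1.4]
grip_width: 0.04
```

```bash
python3 s.py
```

```text
13.45 jig [-0.6 93.1 30.4] F jig [0.7 8.1 1.4]
```

Request:
drive_tool([
  {"tx": -0.03, "ty": 0, "tz": 0, "turn": 0, "jaw": 0.04},
  {"tx": -0.03, "ty": 0, "tz": 0, "turn": 0, "jaw": 0.04},
  {"tx": -0.03, "ty": 0, "tz": 0, "turn": 0, "jaw": 0.04},
])

```text
t: 13.75
tool_pos: [0.5091, 0.044, 0.0304]
eef_rot: [-1.953, -2.457, -0.001]
ft_force: [-1.5, 7.8, 1.7]
grip_width: 0.04
```

Request:
drive_tool([
  {"tx": -0.03, "ty": 0, "tz": 0, "turn": 0, "jaw": 0.04},
  {"tx": -0.03, "ty": 0, "tz": 0, "turn": 0, "jaw": 0.04},
  {"tx": -0.03, "ty": 0, "tz": 0, "turn": 0, "jaw": 0.04},
])

```text
t: 14.05
tool_pos: [0.5101, 0.0402, 0.0304]
eef_rot: [-1.953, -2.458, -0.0]
ft_force: [-2.1, 5.8, 0.5]
grip_width: 0.039
```

```bash
python3 s.py
```

```text
14.05 jig [-0.6 85.5 30.4] F jig [-0.8  6.1  0.5]
```

Request:
drive_tool([
  {"tx": -0.03, "ty": 0, "tz": 0, "turn": 0, "jaw": 0.04},
  {"tx": -0.03, "ty": 0, "tz": 0, "turn": 0, "jaw": 0.04},
  {"tx": -0.03, "ty": 0, "tz": 0, "turn": 0, "jaw": 0.04},
])

```text
t: 14.35
tool_pos: [0.5113, 0.036, 0.0303]
eef_rot: [-1.953, -2.46, 0.0]
ft_force: [-0.9, 2.7, -1.8]
grip_width: 0.041
```

Request:
drive_tool([
  {"tx": -0.02, "ty": 0, "tz": 0, "turn": 0, "jaw": 0.04},
  {"tx": -0.02, "ty": 0, "tz": 0, "turn": 0, "jaw": 0.04},
])

```text
t: 14.55
tool_pos: [0.512, 0.034, 0.0304]
eef_rot: [-1.954, -2.46, 0.0]
ft_force: [-0.2, 2.4, -1.5]
grip_width: 0.04
```

```bash
python3 s.py
```

```text
14.55 jig [-0.1 79.1 30.4] F jig [ 0.3  2.4 -1.5]
```

Request:
drive_tool([
  {"tx": -0.02, "ty": 0, "tz": 0, "turn": 0, "jaw": 0.04},
  {"tx": -0.02, "ty": 0, "tz": 0, "turn": 0, "jaw": 0.04},
])

```text
t: 14.75
tool_pos: [0.5125, 0.0326, 0.0305]
eef_rot: [-1.954, -2.46, -0.0]
ft_force: [-0.3, 2.6, -1.6]
grip_width: 0.041
```

Request:
drive_tool([
  {"tx": -0.02, "ty": 0, "tz": 0, "turn": 0, "jaw": 0.04},
])

```text
t: 14.85
tool_pos: [0.5127, 0.0318, 0.0305]
eef_rot: [-1.954, -2.46, -0.0]
ft_force: [-0.5, 2.0, -2.0]
grip_width: 0.04
```

Request:
drive_tool([
  {"tx": -0.02, "ty": 0, "tz": 0, "turn": 0, "jaw": 0.04},
])

```text
t: 14.95
tool_pos: [0.5128, 0.0311, 0.0305]
eef_rot: [1.954, 2.46, 0.0]
ft_force: [0.2, 2.0, -0.9]
grip_width: 0.04
```

Request:
drive_tool([
  {"tx": -0.02, "ty": 0, "tz": 0, "turn": 0, "jaw": 0.04},
])

```text
t: 15.05
tool_pos: [0.513, 0.0303, 0.0305]
eef_rot: [-1.954, -2.46, -0.0]
ft_force: [-0.1, 1.7, -2.0]
grip_width: 0.041
```

Request:
drive_tool([
  {"tx": -0.02, "ty": 0, "tz": 0, "turn": 0, "jaw": 0.04},
])

```text
t: 15.15
tool_pos: [0.513, 0.03, 0.0306]
eef_rot: [-1.954, -2.459, -0.001]
ft_force: [0.3, 6.9, -0.8]
grip_width: 0.04
```

```bash
python3 s.py
```

```text
15.15 jig [ 0.  74.9 30.6] F jig [ 1.9  6.7 -0.8]
```

Possibly the wall: the force rose to 6.9 N. One more small step will confirm it.

Request:
drive_tool([
  {"tx": -0.02, "ty": 0, "tz": 0, "turn": 0, "jaw": 0.04},
])

```text
t: 15.25
tool_pos: [0.513, 0.0299, 0.0305]
eef_rot: [-1.954, -2.458, -0.002]
ft_force: [-1.6, 10.9, -0.4]
grip_width: 0.038
```

Request:
drive_tool([
  {"tx": 0.1, "ty": 0, "tz": 0, "turn": 0, "jaw": 0.04},
  {"tx": 0.6, "ty": 0, "tz": 0, "turn": 0, "jaw": 0.04},
  {"tx": 0, "ty": 0, "tz": -0.9, "turn": 0, "jaw": 0.04},
  {"tx": 0, "ty": 0, "tz": -0.9, "turn": 0, "jaw": 0.04},
  {"tx": 0, "ty": 0, "tz": -0.9, "turn": 0, "jaw": 0.04},
  {"tx": 0, "ty": 0, "tz": -0.9, "turn": 0, "jaw": 0.04},
  {"tx": -0.9, "ty": 0, "tz": 0, "turn": 0, "jaw": 0.04},
  {"tx": -0.9, "ty": 0, "tz": 0, "turn": 0, "jaw": 0.04},
  {"tx": -0.9, "ty": 0, "tz": 0, "turn": 0, "jaw": 0.04},
  {"tx": 0, "ty": 0, "tz": 0, "turn": 0, "jaw": 0.04},
  {"tx": 0, "ty": 0, "tz": 0, "turn": 0, "jaw": 0.04},
])

```text
t: 16.35
tool_pos: [0.5316, -0.0499, 0.1746]
eef_rot: [1.956, 2.458, 0.0]
ft_force: [-0.6, 0.9, -0.5]
grip_width: 0.041
```

```bash
python3 s.py
```

```text
16.35 jig [ -0.   -7.1 174.6] F jig [-0.4  1.  -0.5]
```

Request:
drive_tool([
  {"tx": 0, "ty": 0, "tz": 0.15, "turn": 0, "jaw": 0.04},
  {"tx": 0, "ty": 0, "tz": 0.1, "turn": 0, "jaw": 0.04},
  {"tx": 0, "ty": 0, "tz": 0.05, "turn": 0, "jaw": 0.04},
  {"tx": 0, "ty": 0, "tz": 0.05, "turn": 0, "jaw": 0.04},
  {"tx": 0, "ty": 0, "tz": 0.05, "turn": 0, "jaw": 0.04},
  {"tx": 0, "ty": 0, "tz": 0.05, "turn": 0, "jaw": 0.04},
  {"tx": 0, "ty": 0, "tz": 0.05, "turn": 0, "jaw": 0.04},
])

```text
t: 17.05
tool_pos: [0.5314, -0.0487, 0.1546]
eef_rot: [-1.953, -2.46, -0.001]
ft_force: [-0.3, 3.0, 3.8]
grip_width: 0.035
```

Request:
drive_tool([
  {"tx": 0, "ty": 0, "tz": 0.05, "turn": 0, "jaw": 0.04},
  {"tx": 0, "ty": 0, "tz": 0.05, "turn": 0, "jaw": 0.04},
])

```text
t: 17.25
tool_pos: [0.5314, -0.0488, 0.1505]
eef_rot: [-1.954, -2.46, -0.001]
ft_force: [-1.4, 3.7, 3.9]
grip_width: 0.042
```

Request:
drive_tool([
  {"tx": 0, "ty": 0, "tz": 0.05, "turn": 0, "jaw": 0.04},
  {"tx": 0, "ty": 0, "tz": 0.05, "turn": 0, "jaw": 0.04},
])

```text
t: 17.45
tool_pos: [0.5315, -0.049, 0.1464]
eef_rot: [-1.954, -2.46, -0.001]
ft_force: [-1.6, 3.2, 4.6]
grip_width: 0.037
```

Request:
drive_tool([
  {"tx": 0, "ty": 0, "tz": 0.05, "turn": 0, "jaw": 0.04},
  {"tx": 0, "ty": 0, "tz": 0.05, "turn": 0, "jaw": 0.04},
])

```text
t: 17.65
tool_pos: [0.5315, -0.049, 0.1424]
eef_rot: [-1.954, -2.46, -0.0]
ft_force: [-1.6, 4.5, 4.4]
grip_width: 0.041
```

Request:
drive_tool([
  {"tx": 0, "ty": 0, "tz": 0.05, "turn": 0, "jaw": 0.04},
  {"tx": 0, "ty": 0, "tz": 0.05, "turn": 0, "jaw": 0.04},
])

```text
t: 17.85
tool_pos: [0.5315, -0.049, 0.1384]
eef_rot: [-1.954, -2.46, -0.0]
ft_force: [-1.3, 3.8, 4.7]
grip_width: 0.04
```

Request:
drive_tool([
  {"tx": 0, "ty": 0, "tz": 0.05, "turn": 0, "jaw": 0.04},
  {"tx": 0, "ty": 0, "tz": 0.05, "turn": 0, "jaw": 0.04},
])

```text
t: 18.05
tool_pos: [0.5315, -0.049, 0.1344]
eef_rot: [-1.954, -2.46, -0.0]
ft_force: [-2.0, 4.3, 4.6]
grip_width: 0.039
```

Request:
drive_tool([
  {"tx": 0, "ty": 0, "tz": 0.05, "turn": 0, "jaw": 0.04},
  {"tx": 0, "ty": 0, "tz": 0.05, "turn": 0, "jaw": 0.04},
])

```text
t: 18.25
tool_pos: [0.5315, -0.049, 0.1305]
eef_rot: [-1.954, -2.46, -0.0]
ft_force: [-0.9, 4.5, 7.2]
grip_width: 0.039
```

Request:
drive_tool([
  {"tx": 0, "ty": 0, "tz": 0.02, "turn": 0, "jaw": 0.04},
  {"tx": 0, "ty": 0, "tz": 0, "turn": 0, "jaw": 0.04},
])

```text
t: 18.45
tool_pos: [0.5315, -0.0491, 0.1298]
eef_rot: [-1.954, -2.46, -0.0]
ft_force: [-1.4, 5.1, 8.0]
grip_width: 0.041
```

Home: the force of 8.0 N matches the spring at travel 0.036. Next I lift clear, back away and verify.

Request:
drive_tool([
  {"tx": 0, "ty": 0, "tz": -0.1, "turn": 0, "jaw": 0.04},
  {"tx": 0, "ty": 0, "tz": -0.3, "turn": 0, "jaw": 0.04},
  {"tx": 0, "ty": 0, "tz": -0.8, "turn": 0, "jaw": 0.04},
  {"tx": 0, "ty": 0, "tz": -0.8, "turn": 0, "jaw": 0.04},
  {"tx": -0.9, "ty": 0, "tz": -0.3, "turn": 0, "jaw": 0.04},
  {"tx": -0.9, "ty": 0, "tz": 0, "turn": 0, "jaw": 0.04},
  {"tx": -0.9, "ty": 0, "tz": 0, "turn": 0, "jaw": 0.04},
  {"tx": -0.9, "ty": 0, "tz": 0, "turn": 0, "jaw": 0.04},
  {"tx": -0.9, "ty": 0, "tz": 0, "turn": 0, "jaw": 0.04},
  {"tx": 0, "ty": 0, "tz": 0, "turn": 0, "jaw": 0.04},
  {"tx": 0, "ty": 0, "tz": 0, "turn": 0, "jaw": 0.04},
])

```text
t: 19.55
tool_pos: [0.572, -0.2258, 0.2216]
eef_rot: [-1.956, -2.458, 0.001]
ft_force: [-0.9, 0.8, -0.3]
grip_width: 0.039
```

```bash
python3 s.py
python3 - <<'E'
from h import *
ims={}
for c in ("wrist","scene"):
    o=get_obs();im,d=grab_frame(c);ims[c]=im
    cal=calibration(c);K=np.array(cal["intrinsics"])
    if c=="wrist":
        T=np.eye(4);T[:3,:3]=R.from_rotvec(o["eef_rot"]).as_matrix();T[:3,3]=o["tool_pos"];T=T@np.array(cal["tool_from_camera"])
    else:T=np.array(cal["cam_to_world"])
    v,u=np.mgrid[0:384,0:512];P=np.stack([(u-K[0,2])/K[0,0]*d,-(v-K[1,2])/K[1,1]*d,-d],-1)@T[:3,:3].T+T[:3,3]
    q=(P[...,:2]-M);jx=q@EX;jy=q@EY;z=P[...,2]
    m=(abs(jx)<15)&(abs(jy+7)<15)&(z>.11)&(z<.19)&(d>0);print(c,"button z",np.percentile(z[m],[50,90]) if m.sum() else None,m.sum())
    m=(abs(jx)<40)&(z>.037)&(z<.062)&(jy<-30)&(d>0);
    if m.sum():print(" low half y min/z",np.percentile(jy[m],[.5,2]),np.median(z[m]))
cv2.imwrite("pics/z.png",cv2.cvtColor(np.hstack([ims["wrist"],cv2.resize(ims["scene"][170:310,120:310],(288,384)[::1])]),cv2.COLOR_RGB2BGR))
E
```

```text
19.55 jig [  -0.5 -187.6  221.6] F jig [-0.7  1.  -0.3]
wrist button z None 0
scene button z [0.1431826 0.1820697] 4445
```

View pics/z.png

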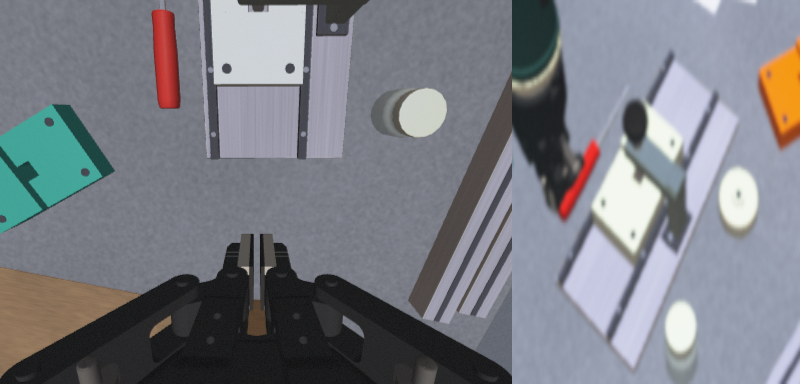

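The wrist view shows the block flat between the rails with its low end at row 85. Driver and jar are undisturbed. The button has sunk to z ≈ 0.14. One last position check, then I hand in.

Run:
```python
from h import *
p=jig(wristpt((258,85),.044));print("low end",p,"pocket y",p[1]+75)
print(jig(wristpt((250,158),.012)))
if abs(p[1]+75)<13: sign_off();print("handed in")
```

```text
low end [  0.71270834 -85.60852894  44.        ] pocket y -10.608528944206356
[  -9.15963386 -168.63665011   12.        ]
the job is handed in; nothing more can be done
handed in
```

I slid the block until its pocket stood under the pin, pressed the pin home, withdrew the arm and handed the job in at about 20 s of the 61 s. The hand-in reports no verdict.

**How it went**
- I pushed the block 56 mm towards +y, so that the pin stood over the low half. Pressing the button then lowered the pin onto it: 7.6 N, against 7.4 N expected for a travel of 16 mm.
- I pushed the block back towards -y. The force fell to about 2 N once the pin was over the pocket, then rose to 10.9 N at the wall, where I let go.
- The pin went in at about 4 to 5 N. The force then grew to 8.0 N with the button top at 0.130 m, which puts the pin at about 36 mm, fully home.

**Last checks**
- **Pocket:** it stands about 10.6 mm to the mark's -y side, within the 15 mm limit. The bed's end measured 1.4 mm off its nominal place in the same picture, so allow about that much error.
- **Button:** the depth picture gives its top at about 0.143 m (noisy), against 0.140 m expected.
- **Block and bystanders:** the block lies between its rails. Screwdriver, jar and wheel look undisturbed. I did not recheck the drill, but the arm never went near it.
- **Robot:** it stands clear of everything, and the force reads zero within noise.

**What disagreed:** my first push on the high end stalled at about 10 N, with about 7 N of upward force on the tool. I backed off, corrected height and sideways position, and pushed again without trouble. The highest force reading was 10.9 N along the rails, about 12.7 N in total during that stall; readings came only at the end of each move.

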